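# Release the charged battery pack and trap it as it pops out

### The arm

A 6-joint arm with a two-finger parallel gripper is mounted at the origin on a cart in front of the work surface, level with it; the furniture and walls round the work are solid. World frame = base frame: x ahead of the robot, y to its left, z up, the work surface at z = 0. Lengths are in mm, angles in rad, forces in N, time in s.
With the tool pointing down it reaches from about 400 to 925 mm from the base axis. Payload 12.5 kg.
Tool frame: the origin (TCP) lies midway between the tips of the shut fingers; the grasp point (between the pads) lies 19 mm behind it (env.pinch_z is the z of the grasp point in the tool frame, in mm); z points along the fingers, y is the line along which they close (so a half turn about z gives the same grasp; the last joint's range is limited). The gripper opens to 95 mm and grips with 3 to 60 N. Pads are 20 mm wide; open, the fingers measure 119 mm over their backs; the gripper's body (75 mm by 180 mm) begins 59 mm behind the grasp point.
Start: joints at [1.235, 0.491, 1.559, -0, 1.092, -0.106], TCP at [142.347, 608.595, 179.861] pointing down, gripper open.
Joint ranges: [-3.1, 3.1], [-0.84, 2.19], [0.05, 2.79], [-1.13, 4.28], [0.06, 2.93], [-2.69, 2.69]. Speed limits (rad/s): [2.22, 2.22, 2.79, 3.14, 3.14, 3.14].

### API

Orientations are given as [roll, pitch, yaw] about the fixed x, y, z axes, in that order (R = Rz(yaw) Ry(pitch) Rx(roll)).
In Python, from cell import env, eyes gives the robot as it stands.
- The arm moves only by the shell command python3 -m inch 'ROWS'. ROWS is JSON, a list of rows, each a list of 3 entries, a list of its own where there are three numbers: the shift along the tool's x, y, z in units of 60 mm (1.0 is 60 mm), then the turn about the tool's z in units of 5 degrees (1.0 is 5 degrees), then the closure, from -1 (fully open) to 1 (shut). In form: [[[tx, ty, tz], turn, claw], ...]. A call has exactly 10 rows; each row shifts and turns the commanded pose from where the row before left it, along the tool's axes as they then stand; what a row does not reach is not made up. A row lasts 1/8 s, in which the tool goes at most 62.5 mm and 10.7 degrees, less where a joint would pass 70% of its speed; a pose out of reach is approached as far as the arm can. A call is refused whole if a number of a shift passes 1 or a number of a turn 1, either way. A call with a gripper value outside its range is refused whole. The fingers move at their own pace and stop on an object; the grip force is fixed at half the most. Time passes only in rows, so rows that do not move let the fingers close, or fill a call up. It gives the time, the measured TCP pose, the force, the opening and the grip force at its end, in the units of the state.
- env.state(): the state, without advancing time (a new reading comes with each control period).
- eyes.read_camera(name): name is "scene" or "top"; returns a dict with "pixels" (420x560x3 uint8, red, green, blue), "fx", "fy", "cx", "cy" (pixels), "extrinsics" (4x4, takes a point from world to camera coordinates). Camera axes: x right, y down, z forward; pixel columns grow to the right and rows downward; lengths in mm; the calibration is good to about 2 mm. A picture is of the moment at which its call begins. There is no depth.
- env.job_done(): hands the job in; it is judged then, once.
Trained networks look in a picture, given as the dict that the camera call returned (one of the last four; its "shot" number tells which), for a name from the list of things; names that differ only in an ending like _2 or _b are one class to them, and where a whole thing is asked for, a point or a joint stands for the part that bears it (a point fixed in the world has none). Each returns a list of dicts, best first, with "score" (0 to 1); they miss things now and then, are a little off and sometimes report something else, mostly with a low value. They report only what shows in the picture. A call takes as long as a camera call. They do not tell look-alikes from the thing itself.
- eyes.boxes_of(name, picture): "centre" ([row, column] in pixels, amid what is visible of it).
- eyes.cut_out(name, picture): "mask" (420x560 bool, what is visible of it) and "centre" ([row, column] in pixels, amid what is visible of it).
- eyes.spot_point(name, picture): "centre" ([row, column] in pixels: a listed point, or the origin of a listed thing).
The state is a dict: "t": time; "joints": joint angles; "qvel": joint speeds; "tau": joint torques, N m; "eef_pos": TCP position; "tcp_rot": TCP orientation; "ft_force": force on the tool from outside, world axes, zero at the start; "moment": the same for the moment, N m; "opening": opening from 0.0 (shut) to 1.0 (fully open); "grip_force": force on a finger pad.
Only numpy, scipy, OpenCV 4.12 (cv2) and the standard library are available. Lean on these libraries where they do the work, as an engineer would, in place of code of your own. Each camera call takes 0.05 s, during which the arm holds its last target. There are 200 camera calls.

### The job

Release the charged battery pack, the one in the charger with the green lamp: put one finger in front of the pack and press that charger's yellow release key down with the other, keeping it down until the pack that the spring pops out has come to rest against the waiting finger, before it slides off its rails. Then lift the hand clear and leave the pack unlatched and resting flat on its rails, its front end not past the rail ends. Do not pick the pack up, and leave the red-lamp charger and everything else on the bench alone.

Things in the scene. Friction and masses are not known exactly. Their poses are not given: they have to be found in the camera images.
- charger_a: Dark grey battery charger with a green lamp, 172 x 98 mm, fixed on the board; alike but for the lamp, either may stand left. Origin: underside, under the pack seat; +x to the rear tower (x 47 to 87 mm, 69 mm high), -x to the open front, y left, z up. Bed 16 mm high to x -85; two rails 28 mm high, 63 mm apart, to x -80. Key pod at the right front: x -38 to -86, y -45 to -85, 30 mm high.
- charger_b: Dark grey battery charger with a red lamp, 172 x 98 mm, fixed on the board; alike but for the lamp, either may stand left. Origin: underside, under the pack seat; +x to the rear tower (x 47 to 87 mm, 69 mm high), -x to the open front, y left, z up. Bed 16 mm high to x -85; two rails 28 mm high, 63 mm apart, to x -80. Key pod at the right front: x -38 to -86, y -45 to -85, 30 mm high.
- rail_end_a (a point): Point on the bed between the front ends of the green-lamp charger's rails (charger frame x -80, z +16 mm). The pack's front face must not pass it. A pack stopped within 17 mm leans on the finger with 0 to 6 N and creeps on (by up to 20 mm) when the finger leaves.
- key_a (a joint): Yellow release key of the green-lamp charger, its press-in: 0 up, 0.008 m fully down. Sprung: 2 N to start, 6 to 8 N at the bottom; comes up again by itself. The pack is freed at about 0.005 m.
- key_b (a joint): Yellow release key of the red-lamp charger, its press-in: 0 up, 0.008 m fully down. Sprung: 2 N to start, 6 to 8 N at the bottom; comes up again by itself. The pack is freed at about 0.005 m. Leave it alone.
- key_a_top (a point): Top centre of the green-lamp charger's yellow key (26 mm along the charger's x, 24 mm along y). In the charger's frame: x -62, y -62.5, z +40 mm up, +32 fully down: 27 mm ahead of the latched pack's front and 62.5 mm right of its centre line. Two fingers 60 mm apart along y: one on the key, the other before the pack's middle, its tip then 16 mm over the bed, 4 mm over the rails.
- key_b_top (a point): The same point on the red-lamp charger's key.
- pack_a: Pack in the green-lamp charger, black and teal, 80 (x) x 72 (y) x 52 mm high, 0.48 kg, loose, its axes along the charger's. Origin under its centre; front face 40 mm ahead (-x); upper body from 15 mm up. Latched: x +4, z +16 mm in the charger's frame. Once freed a spring pushes it to -x: 10 N, fading to 0 after 17 mm; unstopped it shoots off the rails in about 0.2 s.
- pack_b: The same pack in the red-lamp charger. Leave it alone.
- charging_board: Plywood board that carries both chargers, 250 x 370 mm, top 18 mm above the bench. Origin under its centre, on the bench.
- carpenter_pencil: Orange carpenter's pencil, 8 x 162 x 8 mm, lying in front of the board. Origin under its centre. Leave it alone.
- screwdriver: Screwdriver with an orange handle, 29 x 224 x 29 mm, lying in front. Origin under its centre. Leave it alone.
- cork_block: Cork sanding block, 62 x 106 x 34 mm, left of the board. Origin under its centre. Leave it alone.
- old_tin: Old tin, mottled grey, 77 mm across, 95 mm high, right of the board. Origin under its centre. Leave it alone.
Things that resemble listed ones, but are neither listed nor needed, are in the scene too. What is shaped like the pack_a but blue or purple is not meant.

How it is judged (in metres and radians):
On the way, in this order (a step that is already met when the one before it is completed fails the run):
1. the key of the green-lamp charger is pressed with a finger (value of joint key_a above 0.003 m and contact force between the fingers and key_a above 0.5 N).
2. the popped pack has been stopped on its rails while the key is still held down (x of pack_a in the frame of charger_a between -0.04 and -0.001 m and linear speed of pack_a below 0.02 m/s and value of joint key_a above 0.003 m), for 0.1 s.
At the end, for the whole second after the job is handed in: The green-lamp charger's pack rests flat on its rails, 6 to 45 mm out of its latched place (front end not past the rail ends), its key is up again and the other pack is still latched (x of pack_a in the frame of charger_a between -0.04 and -0.001 m and z of pack_a in the frame of charger_a between 0.013 and 0.019 m and angle between the x axis of pack_a and the x axis of charger_a, either way round below 0.08 rad and angle between pack_a's own z axis and vertical below 0.06 rad and linear speed of pack_a below 0.01 m/s and value of joint key_a below 0.003 m and x of pack_b in the frame of charger_b above 0.002 m); the robot touches nothing.
It fails at once if the pack ran past the end of the rails (x of pack_a in the frame of charger_a below -0.042 m).
It fails at once if the pack was lifted or tipped (z of pack_a in the frame of charger_a above 0.024 m or angle between pack_a's own z axis and vertical above 0.17 rad).
It fails at once if the red-lamp charger was operated or its pack was disturbed (value of joint key_b above 0.003 m or x of pack_b in the frame of charger_b below 0 m or z of pack_b in the frame of charger_b above 0.022 m).
It fails at once if something else on the bench was disturbed (distance of any of carpenter_pencil, screwdriver, cork_block, old_tin from where it was at the start of the episode above 0.02 m).
It also fails if it takes over 32 s, if anything falls off the work surface, if the arm or the gripper's body presses on something with over 40 N, if the wrist force passes 120 N, or if a joint passes its speed limit or range.

## Working session

There is one attempt and no reset: what is moved stays moved. The work goes in short steps, Python scripts to look and compute and a shell command to move; the robot and the scene stay as the last step left them, time stands still between calls to the robot, and variables do not carry over. Pictures are saved under pics/ and viewed, at most 12 in all, crops included, and the job is handed in when it is done.

```bash
mkdir -p pics; ls; cat > h.py <<'E'
import numpy as np,cv2
from cell import env,eyes
def ray(p,rc,z):
    E=np.array(p["extrinsics"]);R=E[:3,:3];t=E[:3,3];c=-R.T@t
    d=R.T@np.array([(rc[1]-p["cx"])/p["fx"],(rc[0]-p["cy"])/p["fy"],1]);return c+d*(z-c[2])/d[2]
def proj(p,X):
    E=np.array(p["extrinsics"]);c=E[:3,:3]@np.array(X)+E[:3,3]
    return np.array([p["cy"]+p["fy"]*c[1]/c[2],p["cx"]+p["fx"]*c[0]/c[2]])
E
python3 - <<'E'
from h import *
s=env.state();print(s["t"],s["eef_pos"],s["tcp_rot"],s["opening"])
for n in("top","scene"):
    p=eyes.read_camera(n);cv2.imwrite(f"pics/{n}1.png",p["pixels"][:,:,::-1])
    E=np.array(p["extrinsics"]);print(n,"cam",-E[:3,:3].T@E[:3,3],p["fx"])
    for k,z in(("key_a_top",58),("charger_a",18),("rail_end_a",34),("pack_a",34),("charging_board",0)):
        for d in eyes.spot_point(k,p)[:4]:print(k,round(d["score"],2),np.round(d["centre"],1),np.round(ray(p,d["centre"],z),1))
E
```

```text
pics
0.0 [142.26405213 608.28837904 179.24942789] [-3.14043436e+00 -1.19690419e-04  2.91174332e+00] 0.9975531588053531
top cam [ 354.55872963    7.67500321 1274.89950657] 427.982792624871
key_a_top 0.47 [200.9 295.1] [567. -29.  58.]
key_a_top 0.2 [180.9 271.2] [625.7  40.6  58. ]
charger_a 0.93 [185.2 329.5] [ 622.4 -133.1   18. ]
charger_a 0.72 [184.6 270.1] [623.2  44.9  18. ]
rail_end_a 0.88 [210.9 271.4] [541.   39.7  34. ]
rail_end_a 0.42 [229.3 420.2] [ 489.9 -392.2   34. ]
pack_a 0.81 [183.1 267. ] [624.3  53.6  34. ]
pack_a 0.71 [178.6 333.9] [ 639.  -144.6   34. ]
pack_a 0.64 [227.9 204.1] [489.6 235.7  34. ]
pack_a 0.57 [178.9 209.8] [636.1 224.   34. ]
charging_board 0.66 [182.3 300.5] [634.7 -47.1   0. ]
charging_board 0.59 [197.9 353.8] [ 587.4 -207.9    0. ]
charging_board 0.31 [178.2 330.3] [ 648.  -137.8    0. ]
scene cam [  45.2936144  -826.52897159 1185.48512902] 517.5845780401343
key_a_top 0.59 [235.9 234.1] [404.5  -8.1  58. ]
key_a_top 0.56 [214.3 282.3] [560.6  -6.5  58. ]
key_a_top 0.47 [238.2 329.1] [ 628.5 -145.6   58. ]
charger_a 0.78 [203.4 294.2] [632.4  42.1  18. ]
charger_a 0.55 [244.3 325.6] [ 628.3 -134.8   18. ]
rail_end_a 0.86 [214.2 271.1] [543.2  27.5  34. ]
rail_end_a 0.23 [244.8 321.9] [ 610.3 -140.5   34. ]
pack_a 0.9 [200.8 295.9] [634.3  36.6  34. ]
pack_a 0.8 [173.1 269.5] [623.9 177.8  34. ]
pack_a 0.66 [215.5 288.5] [584.9  -2.   34. ]
pack_a 0.63 [184.  228.1] [489.3 199.4  34. ]
charging_board 0.97 [227.7 310.2] [632.1 -50.1   0. ]
charging_board 0.26 [214.6 284.7] [592.7  31.    0. ]
```

```bash
python3 - <<'E'
import cv2
a=cv2.imread("pics/top1.png")[120:270,170:450];cv2.imwrite("pics/top1c.png",cv2.resize(a,(784,420),interpolation=cv2.INTER_CUBIC))
a=cv2.imread("pics/scene1.png")[110:310,180:440];cv2.imwrite("pics/scene1c.png",cv2.resize(a,(780,600),interpolation=cv2.INTER_CUBIC))
E
```

```text
(no output)
```

View pics/top1c.png

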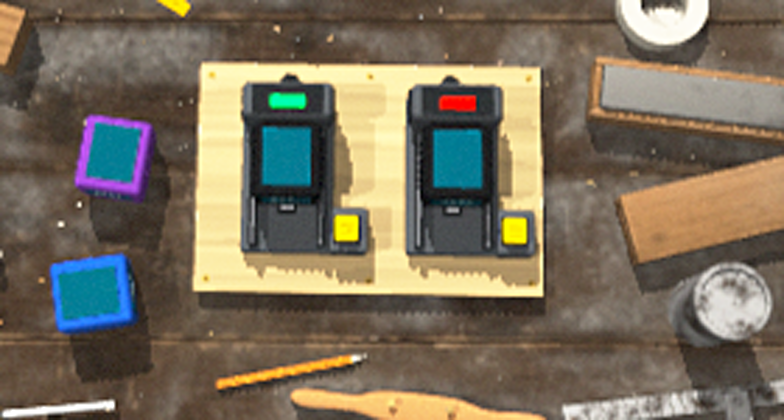

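View pics/scene1c.png

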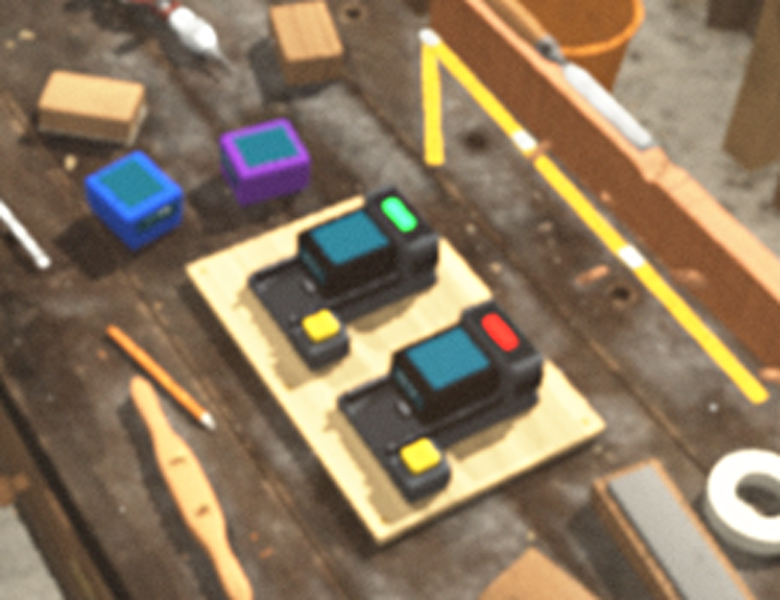

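Left charger: green lamp at crop (288,100), i.e. top pixel (156,273), with its yellow key at (201,294). The right charger has the red lamp at (157,334) and its key at (202,354). The blue and purple packs lie loose to the left and are look-alikes. The target is the left charger, since its lamp is green, and the enlarged crops from both cameras confirm it.

```bash
cat > m.py <<'E'
from h import *
from scipy.optimize import least_squares
def blob(p,lo,hi,near,dil=16):
    hsv=cv2.cvtColor(p["pixels"],cv2.COLOR_RGB2HSV);m=cv2.inRange(hsv,lo,hi)
    n,l,st,c=cv2.connectedComponentsWithStats(m);r=[(c[i][::-1],st[i,4]) for i in range(1,n) if st[i,4]>25 and np.hypot(*(c[i][::-1]-near))<dil]
    return max(r,key=lambda a:a[1]) if r else (None,0)
Y=((22,150,120),(32,255,255));T=((90,120,50),(105,255,200))
def meas(near):
    out=[]
    for n in("top","scene"):
        p=eyes.read_camera(n)
        for nm,c,pt in(("key",Y,near[n][0]),("teal",T,near[n][1])):
            b=blob(p,*c,np.array(pt));out.append((p,nm,b));print(n,nm,b)
    return out
E
python3 - <<'E'
from m import *
G={"top":((201,294),(176,272)),"scene":((218,287),(190,295))}
o=meas(G)
P={"key":(-62,-62.5,40),"teal":(4,0,68)}
def world(q,c):
    R=np.array([[np.cos(q[2]),-np.sin(q[2])],[np.sin(q[2]),np.cos(q[2])]]);return np.r_[R@np.array(c[:2])+q[:2],18+c[2]]
f=lambda q:np.concatenate([proj(p,world(q,P[n]))-b[0] for p,n,b in o if b[0] is not None])
r=least_squares(f,[623,45,0]);print("pose",r.x,"res",np.round(r.fun,2),"key",world(r.x,P["key"]))
for p,n,b in o: print(n,ray(p,b[0],18+P[n][2]))
E
```

```text
top key (array([201.05, 293.05]), np.int32(80))
top teal (array([175.39641944, 271.63938619]), np.int32(391))
scene key (array([218.36046512, 285.97674419]), np.int32(86))
scene teal (array([188.81509434, 295.95471698]), np.int32(265))
pose [ 6.29370001e+02  3.77845232e+01 -3.29104693e-02] res [ 0.41 -0.15  0.73  0.37 -0.97  0.65 -0.05  0.21] key [565.34704072 -22.64155223  58.        ]
key [566.55997935 -23.076732    58.        ]
teal [635.48667898  38.74272508  86.        ]
key [561.86936218 -24.84142807  58.        ]
teal [632.73041087  37.79310466  86.        ]
```

```bash
python3 -m inch '[[[0,0,0],-1,0],[[0,0,0],-1,0],[[-0.3,-0.4,0],-0.26,0],[[-0.56,-0.75,0],0,0],[[-0.56,-0.75,0],0,0],[[-0.56,-0.75,0],0,0],[[-0.56,-0.75,0],0,0],[[-0.56,-0.75,0],0,0],[[-0.56,-0.75,0],0,0],[[-0.56,-0.75,0],0,0]]'
```

```text
t: 1.95
eef_pos: [384.7, 259.6, 180.1]
tcp_rot: [3.141, 0.001, 3.109]
ft_force: [-0.2, 0.4, -0.1]
opening: 0.501
grip_force: 0.0
```

```bash
python3 -m inch '[[[-0.52,-0.68,0],0,0],[[-0.52,-0.68,0],0,0],[[-0.52,-0.68,0],0,0],[[-0.52,-0.68,0],0,0],[[-0.52,-0.68,0],0,0],[[-0.52,-0.68,0],0,0],[[0,0,0.6],0,0],[[0,0,0.6],0,0],[[0,0,0.13],0,0],[[0,0,0],0,0]]'
python3 - <<'E'
from h import *
s=env.state();print(s["eef_pos"],s["tcp_rot"],s["ft_force"])
q=(629.4,37.8,-.033);c,sn=np.cos(q[2]),np.sin(q[2]);W=lambda x,y,z:np.array([q[0]+c*x-sn*y,q[1]+sn*x+c*y,18+z])
def draw(p):
    im=cv2.resize(p["pixels"][:,:,::-1],None,fx=4,fy=4,interpolation=cv2.INTER_CUBIC)
    for z,r in((16,[(-85,49),(-85,-49)]),(28,[(-80,31.5),(-80,-31.5)]),(40,[(-75,-74.5),(-75,-50.5),(-49,-50.5),(-49,-74.5),(-75,-74.5)]),(30,[(-86,-85),(-86,-45)]),(69,[(47,49),(87,49),(87,-49),(47,-49),(47,49)]),(68,[(-36,36),(44,36),(44,-36),(-36,-36),(-36,36)])):
        pts=np.array([proj(p,W(*a,z))[::-1]*4+1.5 for a in r]).astype(np.int32);cv2.polylines(im,[pts],False,(0,0,255),1)
    return im
p=eyes.read_camera("top");cv2.imwrite("pics/top2.png",draw(p)[140*4:220*4,235*4:320*4][:600])
p=eyes.read_camera("scene");cv2.imwrite("pics/scene2.png",draw(p)[140*4:260*4,220*4:380*4])
E
```

```text
t: 3.2
eef_pos: [563.2, 10.5, 100.5]
tcp_rot: [3.142, 0.0, 3.109]
ft_force: [0.6, -0.1, -0.1]
opening: 0.499
grip_force: 0.0
[563.18972202  10.47795656 100.45510538] [3.14150731e+00 6.31475209e-05 3.10922482e+00] [ 0.64019546 -0.07704427 -0.09095489]
```

View pics/top2.png

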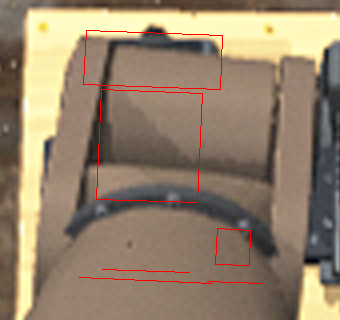

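View pics/scene2.png

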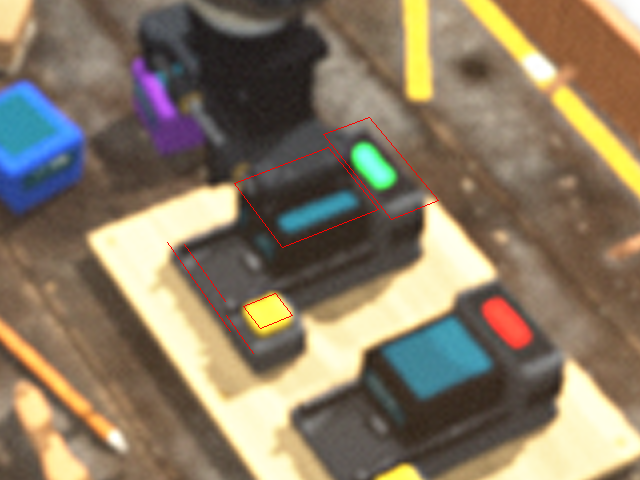

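The scene crop shows the gripper hovering over the green-lamp charger. The outlines match the key at (268,312) within about 1 px. The arm hides the charger from the top camera, so I'll check the yaw on the earlier unobstructed pictures with extra corner features.

```bash
cat > ov.py <<'E'
from h import *
import sys
q=eval(sys.argv[1]);c,sn=np.cos(q[2]),np.sin(q[2]);W=lambda x,y,z:np.array([q[0]+c*x-sn*y,q[1]+sn*x+c*y,18+z])
outs=[]
for n,(r0,r1,c0,c1) in {"top":(145,217,250,312),"scene":(165,240,255,332)}.items():
    p=eyes.read_camera(n);im=cv2.imread(f"pics/{n}1.png");im=cv2.resize(im,None,fx=6,fy=6,interpolation=cv2.INTER_CUBIC)
    for z,r in((16,[(-85,49),(-85,-49)]),(16,[(-85,49),(47,49)]),(28,[(-80,31.5),(-80,-31.5)]),(40,[(-75,-74.5),(-75,-50.5),(-49,-50.5),(-49,-74.5),(-75,-74.5)]),(30,[(-38,-85),(-86,-85),(-86,-45)]),(69,[(47,49),(87,49),(87,-49),(47,-49),(47,49)]),(68,[(-36,36),(44,36),(44,-36),(-36,-36),(-36,36)])):
        pts=np.array([proj(p,W(*a,z))[::-1]*6+2.5 for a in r]).astype(np.int32);cv2.polylines(im,[pts],False,(0,0,255),1)
    outs.append(cv2.resize(im[r0*6:r1*6,c0*6:c1*6],(390,450)))
cv2.imwrite(sys.argv[2],np.hstack(outs))
E
python3 ov.py '(629.4,37.8,-.033)' pics/ov1.png
```

```text
(no output)
```

View pics/ov1.png

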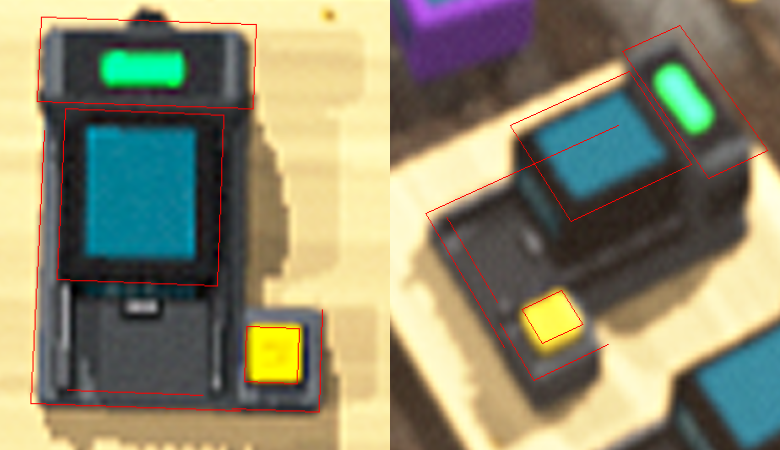

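The tower and teal edges are almost square to the world axes, so the yaw is about -0.01 rad, not -0.033. The refined charger origin is (629, 38.5). I'll aim the TCP at (562.7, 6.7).

```bash
python3 -m inch '[[[0,0,0],-0.26,0],[[0.01,-0.063,0],0,0],[[0,0,0.2],0,0],[[0,0,0.2],0,0],[[0,0,0.2],0,0],[[0,0,0.03],0,0],[[0,0,0],0,0],[[0,0,0],0,0],[[0,0,0],0,0],[[0,0,0],0,0]]'
python3 - <<'E'
from h import *
p=eyes.read_camera("scene");a=p["pixels"][160:240,240:340,::-1];cv2.imwrite("pics/scene3.png",cv2.resize(a,(750,600),interpolation=cv2.INTER_CUBIC))
print(env.state()["ft_force"])
for X in((562.7,-23,63),(562.7,36.5,63)):print((proj(p,X)-[160,240])[::-1]*7.5)
E
```

```text
t: 4.65
eef_pos: [562.4, 6.6, 62.5]
tcp_rot: [3.142, 0.0, 3.132]
ft_force: [0.1, -0.2, -0.4]
opening: 0.497
grip_force: 0.0
[-1.43397805  0.14856547 -0.45502682]
[344.55034612 425.16039577]
[265.63721263 323.75273596]
```

View pics/scene3.png

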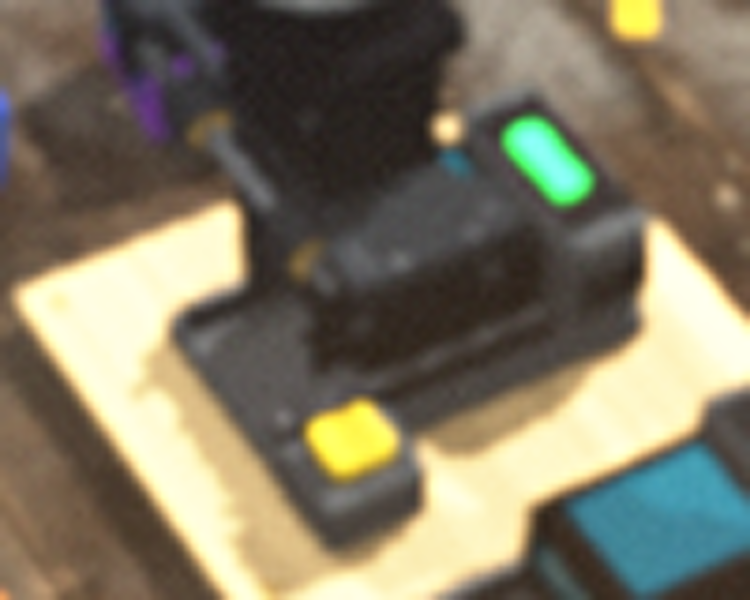

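The key at (352,438) is unobstructed in this crop, though a fingertip should be about 4 mm above it. I'll overlay the expected hand geometry before going lower.

```bash
python3 - <<'E'
from h import *
s=env.state();print(s["eef_pos"],env.pinch_z,s["joints"])
tx,ty,tz=s["eef_pos"];outs=[]
for n,(r0,r1,c0,c1) in {"scene":(120,240,220,340)}.items():
    p=eyes.read_camera(n);im=cv2.resize(p["pixels"][:,:,::-1],None,fx=5,fy=5,interpolation=cv2.INTER_CUBIC)
    im=np.clip(im.astype(float)*1.8,0,255).astype(np.uint8)
    def box(x0,x1,y0,y1,z0,z1,col):
        for z in(z0,z1):
            pts=np.array([proj(p,(x,y,z))[::-1]*5+2 for x,y in((x0,y0),(x1,y0),(x1,y1),(x0,y1))]).astype(np.int32);cv2.polylines(im,[pts],True,col,1)
    for sg in(1,-1):box(tx-10,tx+10,ty+sg*23.7,ty+sg*35.7,tz,tz+78,(0,0,255) if sg==1 else (0,255,0))
    box(tx-37,tx+37,ty-90,ty+90,tz+78,tz+78,(255,0,255))
    outs.append(im[r0*5:r1*5,c0*5:c1*5])
cv2.imwrite("pics/hand.png",np.hstack(outs))
E
```

```text
[562.35247021   6.61082072  62.38790744] -18.8 [-1.05735487e-01  5.50228255e-01  1.83230723e+00  1.12704857e-04
  7.58764312e-01 -1.66675724e+00]
```

View pics/hand.png

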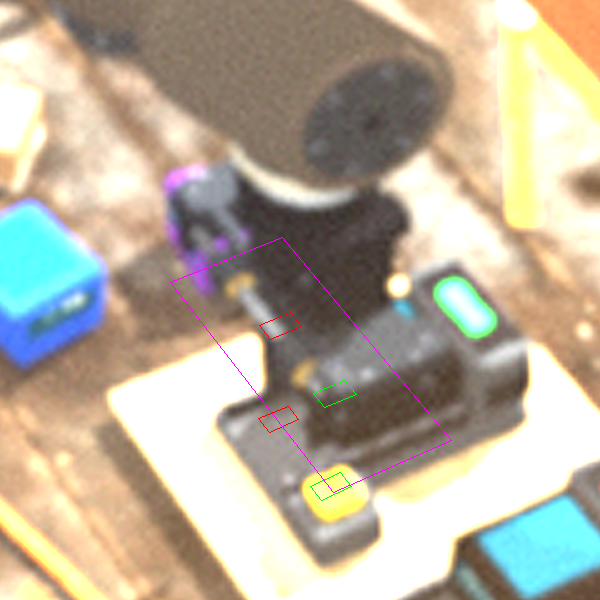

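```bash
python3 - <<'E'
from h import *
p=eyes.read_camera("scene");now=p["pixels"][:,:,::-1];first=cv2.imread("pics/scene1.png")
s0=np.array([142.3,608.3,179.2]);pr=proj(p,s0);print("start tcp px",pr,"top of hand",proj(p,s0+[0,0,150]))
s=np.array(env.state()["eef_pos"])
g=lambda im:np.clip(cv2.resize(im,None,fx=4,fy=4,interpolation=cv2.INTER_CUBIC)*1.8,0,255).astype(np.uint8)
def crop(im,r,c,h=300,w=400):
    r=int(np.clip(r*4-h/2,0,1680-h));c=int(np.clip(c*4-w/2,0,2240-w));return im[r:r+h,c:c+w]
def mark(im,P,yaw):
    u=np.array([np.sin(yaw),-np.cos(yaw),0])
    for k in(-30,0,30):
        for z in(0,78):cv2.circle(im,tuple(int(v*4+1.5) for v in proj(p,P+u*k+[0,0,z])[::-1]),4,(0,0,255) if z==0 else (0,255,0),1)
    return im
A=crop(mark(g(first),s0,2.912),pr[0]-10,pr[1])
c=proj(p,s)
B=crop(mark(g(now),s,3.132),c[0]-15,c[1]+8); C=crop(g(first),c[0]-15,c[1]+8)
d=cv2.absdiff(cv2.GaussianBlur(now,(3,3),0),cv2.GaussianBlur(first,(3,3),0)).max(2)
D=crop(cv2.resize((np.clip(d*4.,0,255)).astype(np.uint8),None,fx=4,fy=4),c[0]-15,c[1]+8);D=cv2.cvtColor(D,cv2.COLOR_GRAY2BGR)
cv2.imwrite("pics/mont.png",np.vstack([np.hstack([A,B]),np.hstack([C,D])]))
E
```

```text
start tcp px [108.01797243  64.13708494] top of hand [65.67985713 48.52187931]
```

View pics/mont.png

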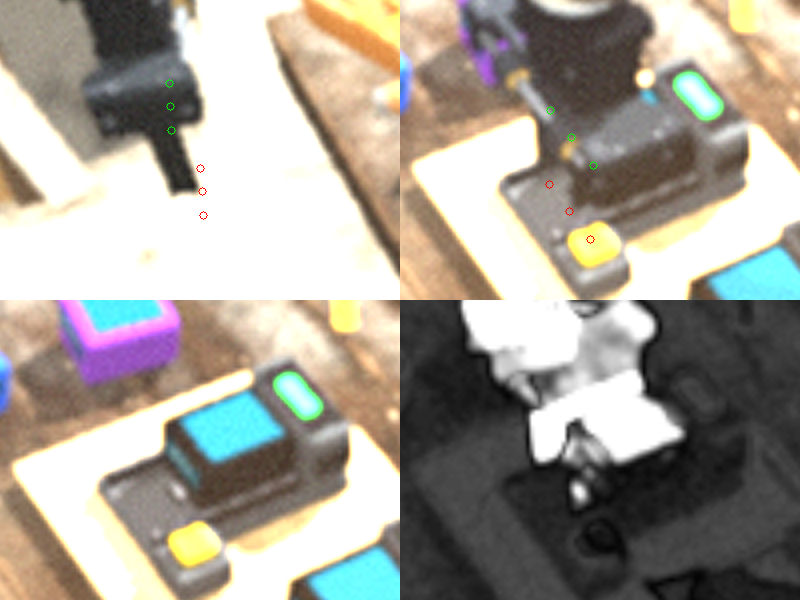

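```bash
python3 - <<'E'
from h import *
s0=np.array([142.3,608.3,179.2]);yaw=2.912
X=np.array([np.cos(yaw),np.sin(yaw),0]);Y=np.array([np.sin(yaw),-np.cos(yaw),0]);Z=np.array([0,0,1]);outs=[]
for n in("scene","top"):
    p=eyes.read_camera(n);im=cv2.imread(f"pics/{n}1.png");pr=proj(p,s0+40*Z);print(n,pr)
    im=cv2.copyMakeBorder(im,100,100,100,100,cv2.BORDER_CONSTANT)
    S=5;im=cv2.resize(im,None,fx=S,fy=S,interpolation=cv2.INTER_CUBIC);im=np.clip(im*1.3+15,0,255).astype(np.uint8)
    P=lambda Q:tuple(int(v) for v in (proj(p,Q)[::-1]+100.4)*S)
    for k,col in((-53,(0,255,0)),(53,(0,0,255))):
        for z in(0,78):
            q=[P(s0+a*X+(k+b)*Y+z*Z) for a,b in((-10,-6),(10,-6),(10,6),(-10,6))];cv2.polylines(im,[np.array(q)],True,col,1)
    r,c=int((pr[0]+100)*S),int((pr[1]+100)*S);outs.append(im[r-300:r+300,c-200:c+200]);print(n,"origin",(r-300)/S-100,(c-200)/S-100)
cv2.imwrite("pics/start.png",np.hstack(outs))
E
```

```text
scene [97.32858061 60.19460781]
scene origin 37.19999999999999 20.0
top [364.06102568  28.05066855]
top origin 304.0 -12.0
```

View pics/start.png

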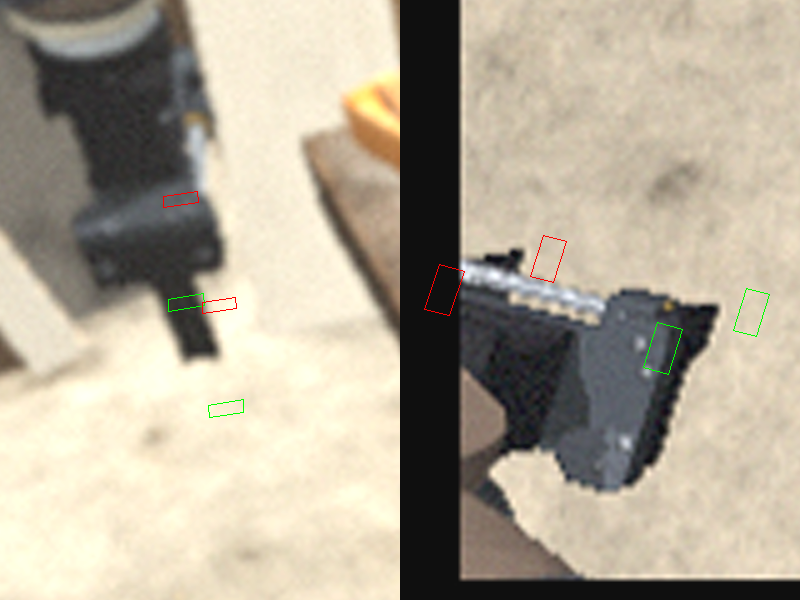

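```bash
python3 - <<'E'
from h import *
s0=np.array([142.3,608.3,179.2]);yaw=2.912
X=np.array([np.cos(yaw),np.sin(yaw),0]);Y=np.array([np.sin(yaw),-np.cos(yaw),0])
ps=eyes.read_camera("scene");pt=eyes.read_camera("top")
def tri(a,b):
    L=[];
    for p,rc in((ps,a),(pt,b)):
        q1=ray(p,rc,0);q2=ray(p,rc,300);L.append((q1,(q2-q1)/np.linalg.norm(q2-q1)))
    A=sum(np.eye(3)-np.outer(d,d) for _,d in L);B=sum((np.eye(3)-np.outer(d,d))@q for q,d in L);w=np.linalg.solve(A,B)
    print("world",w.round(1),"tool-rel x,y,z",((w-s0)@X).round(1),((w-s0)@Y).round(1),(w-s0)[2].round(1),"miss",[np.linalg.norm((np.eye(3)-np.outer(d,d))@(w-q)).round(1) for q,d in L])
S=lambda c,r:(37.2+r/5,20+c/5);T=lambda c,r:(304+r/5,-12+(c-400)/5)
tri(S(200,357),T(705,330))   # tip
tri(S(217,355),T(717,305)) # tip right corner
tri(S(220,265),T(665,300)) # body/finger root upper right corner?
tri(S(95,275),T(590,487))
E
```

```text
world [128.  559.2 215.5] tool-rel x,y,z 2.7 -51.0 36.3 miss [np.float64(0.6), np.float64(0.6)]
world [138.3 555.1 215.7] tool-rel x,y,z -8.2 -52.8 36.5 miss [np.float64(1.9), np.float64(1.9)]
world [154.8 544.2 281. ] tool-rel x,y,z -26.8 -59.6 101.8 miss [np.float64(0.4), np.float64(0.4)]
world [ 84.8 561.2 290. ] tool-rel x,y,z 45.3 -58.9 110.8 miss [np.float64(6.1), np.float64(6.1)]
```

The two-camera triangulation of the start picture puts the fingertip at the expected x and y, but about 36 mm higher than the reported TCP. I'll therefore go down by force: a small probe first, to 54.5 mm.

```bash
python3 -m inch '[[[0,0,0.04],0,0],[[0,0,0.04],0,0],[[0,0,0.04],0,0],[[0,0,0],0,0],[[0,0,0],0,0],[[0,0,0],0,0],[[0,0,0],0,0],[[0,0,0],0,0],[[0,0,0],0,0],[[0,0,0],0,0]]'
```

```text
t: 6.25
eef_pos: [562.3, 6.6, 55.0]
tcp_rot: [3.142, 0.0, 3.132]
ft_force: [0.2, 0.1, -0.8]
opening: 0.496
grip_force: 0.0
```

```bash
python3 -m inch '[[[0,0,0.06],0,0],[[0,0,0.06],0,0],[[0,0,0.06],0,0],[[0,0,0.06],0,0],[[0,0,0.06],0,0],[[0,0,0.05],0,0],[[0,0,0],0,0],[[0,0,0],0,0],[[0,0,0],0,0],[[0,0,0],0,0]]'
python3 - <<'E'
from h import *
p=eyes.read_camera("scene");f=cv2.imread("pics/scene1.png")
d=cv2.absdiff(cv2.GaussianBlur(p["pixels"][:,:,::-1],(3,3),0),cv2.GaussianBlur(f,(3,3),0)).max(2)
print(d[194:228,272:300:1])
b=f[205:228,276:298]
hs=cv2.inRange(cv2.cvtColor(p["pixels"],cv2.COLOR_RGB2HSV),(22,150,120),(32,255,255))[205:228,276:298]
for r in hs:print("".join("#" if v else "." for v in r))
print(env.state()["ft_force"])
E
```

```text
t: 7.5
eef_pos: [562.4, 6.6, 34.1]
tcp_rot: [3.142, 0.0, 3.132]
ft_force: [0.9, -0.2, -0.0]
opening: 0.5
grip_force: 0.0
[[122 165 172 167 169 158 112  47  21  22  19   7   6   8   4  21  48  69
   81  86  84  81  79  75  73  68  58  47]
 [116 163 166 150 133 104  61  18  13  25  26  15   8   9  11  10  15  34
   57  74  78  77  72  65  55  40  30  31]
 [ 93 131 122  98  73  44  15   6  12  17  25  20   7  11  17  21  22  26
   28  51  62  59  48  36  30  31  31  33]
 [ 60  74  59  37  19   3  14  17  16  12  16  21  12  13  23  33  35  30
   31  30  29  30  32  32  32  32  38  44]
 [ 27  27  15   3   8  14  16  17  19  22  16  13  12  17  25  39  44  40
   31  29  30  32  33  32  39  45  49  51]
 [ 10   7   1   5   7   8   7  16  28  36  31  21  17  22  32  40  46  46
   42  39  37  39  42  45  47  49  50  48]
 [  4   5   3   3   5   4   7  24  40  45  39  31  29  32  41  48  49  50
   48  48  51  51  50  48  47  47  44  38]
 [  7  11  12  12  11  11  11  32  44  42  36  32  34  40  50  57  55  56
   54  56  60  60  54  47  43  40  34  27]
 [ 12  16  17  15  15  15  15  29  36  29  
[... 2863 characters left out ...]
1  12   9   2   5]
 [ 19  19  18  19  19  18  15  11   9   8  10  11  11  11  10   9   9   8
    8   8   8   8   9  13  16  14   9   1]]
......................
......................
......................
......................
......................
......................
......................
......................
...........###........
..........####........
......#######.........
.....#########........
.....##########.......
.....###########......
.....############.....
......###########.....
......##########......
.......#######........
........####..........
......................
......................
......................
......................
[0.53734288 0.15576603 0.51659727]
```

```bash
python3 -m inch '[[[0,0,0.05],0,0],[[0,0,0.05],0,0],[[0,0,0.05],0,0],[[0,0,0.03],0,0],[[0,0,0],0,0],[[0,0,0],0,0],[[0,0,0],0,0],[[0,0,0],0,0],[[0,0,0],0,0],[[0,0,0],0,0]]'
```

```text
t: 8.8
eef_pos: [562.4, 6.6, 23.3]
tcp_rot: [3.142, 0.0, 3.132]
ft_force: [0.2, -0.6, -0.0]
opening: 0.5
grip_force: 0.1
```

```bash
python3 -m inch '[[[0,0,0.03],0,0],[[0,0,0.03],0,0],[[0,0,0],0,0],[[0,0,0],0,0],[[0,0,0],0,0],[[0,0,0],0,0],[[0,0,0],0,0],[[0,0,0],0,0],[[0,0,0],0,0],[[0,0,0],0,0]]'
```

```text
t: 10.05
eef_pos: [562.3, 6.6, 19.6]
tcp_rot: [3.141, -0.0, 3.132]
ft_force: [-2.9, -0.1, 4.7]
opening: 0.5
grip_force: 1.9
```

Contact: Fz is 4.7 N, and Fx of -2.9 N suggests the pack has popped and is leaning on the finger. I'll press 2 mm more, hold and look.

```bash
python3 -m inch '[[[0,0,0.03],0,0],[[0,0,0],0,0],[[0,0,0],0,0],[[0,0,0],0,0],[[0,0,0],0,0],[[0,0,0],0,0],[[0,0,0],0,0],[[0,0,0],0,0],[[0,0,0],0,0],[[0,0,0],0,0]]'
python3 - <<'E'
from h import *
p=eyes.read_camera("scene");s=env.state();print(s["ft_force"],s["moment"])
a=p["pixels"][160:240,240:340,::-1];f=cv2.imread("pics/scene1.png")[160:240,240:340]
cv2.imwrite("pics/last.png",np.hstack([cv2.resize(np.clip(i*1.6,0,255).astype(np.uint8),(400,320),interpolation=cv2.INTER_CUBIC) for i in(a,f)]))
E
```

```text
t: 11.3
eef_pos: [562.4, 6.6, 17.8]
tcp_rot: [3.141, 0.0, 3.132]
ft_force: [-1.4, -0.1, 4.4]
opening: 0.497
grip_force: 2.3
[-2.03448195 -0.3707653   4.09019255] [-0.12159763  0.4247571  -0.03146005]
```

View pics/last.png

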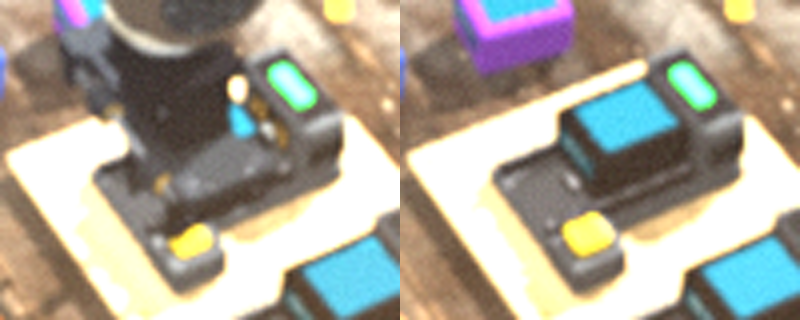

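The pack has popped: there is a gap to the tower at (265,125), and its front is against the finger over the bed, with the key still held at (190,240). I'll let it out 4 mm under control to relax the spring, then lift straight up.

```bash
python3 -m inch '[[[0.02,0,0],0,0],[[0.02,0,0],0,0],[[0.02,0,0],0,0],[[0.01,0,0],0,0],[[0,0,0],0,0],[[0,0,0],0,0],[[0,0,0],0,0],[[0,0,0],0,0],[[0,0,0],0,0],[[0,0,0],0,0]]'
python3 -m inch '[[[0,0,-0.05],0,0],[[0,0,-0.1],0,0],[[0,0,-0.15],0,0],[[0,0,-0.2],0,0],[[0,0,-0.4],0,0],[[0,0,-0.6],0,0],[[0,0,-0.6],0,0],[[0,0,-0.6],0,0],[[0,0,0],0,0],[[0,0,0],0,0]]'
```

```text
t: 12.6
eef_pos: [558.2, 6.6, 17.8]
tcp_rot: [3.142, 0.0, 3.132]
ft_force: [4.1, -1.1, 5.0]
opening: 0.5
grip_force: 2.2
t: 13.85
eef_pos: [557.6, 6.7, 179.6]
tcp_rot: [3.141, -0.001, 3.132]
ft_force: [-0.0, -0.1, 0.1]
opening: 0.499
grip_force: 0.0
```

Clear and unloaded. I'll move aside to the left to measure the result.

```bash
python3 -m inch '[[[0,0.8,0],0,0],[[0,0.8,0],0,0],[[0,0.8,0],0,0],[[0,0.8,0],0,0],[[0,0.8,0],0,0],[[0,0,0],0,0],[[0,0,0],0,0],[[0,0,0],0,0],[[0,0,0],0,0],[[0,0,0],0,0]]'
python3 - <<'E'
from m import *
o=meas({"top":((201,294),(183,272)),"scene":((218,287),(192,292))})
for (p,n,b),ref in zip(o,[(201.05,293.05),(175.4,271.64),(218.36,285.98),(188.82,295.95)]):
    if b[0] is not None:
        z=58 if n=="key" else 86;print(n,"moved",(ray(p,b[0],z)-ray(p,ref,z)).round(1),b[1])
for n,(p,q) in {"top":(o[0][0],0),"scene":(o[2][0],0)}.items():
    near=(176,333) if n=="top" else (229,329)
    a=blob(p,*T,np.array(near));f=dict(pixels=cv2.imread(f"pics/{n}1.png")[:,:,::-1].copy());print("pack_b",n,a,blob(f,*T,np.array(near)))
s=env.state();print(s["t"],s["ft_force"])
cv2.imwrite("pics/fin.png",np.hstack([cv2.resize(o[i][0]["pixels"][r:r+80,c:c+80,::-1],(390,390)) for i,r,c in((0,140,235),(2,160,255))]))
E
```

```text
t: 15.1
eef_pos: [560.6, 246.0, 179.9]
tcp_rot: [3.142, 0.0, 3.131]
ft_force: [-0.2, 0.1, -0.2]
opening: 0.497
grip_force: 0.0
top key (array([201.05, 293.05]), np.int32(80))
top teal (array([181. , 271.5]), np.int32(378))
scene key (array([218.36781609, 286.06896552]), np.int32(87))
scene teal (array([190.57258065, 290.64919355]), np.int32(248))
key moved [0. 0. 0.] 80
teal moved [-16.3   0.2   0. ] 378
key moved [ 0.2 -0.2  0. ] 87
teal moved [-17.2   1.7   0. ] 248
pack_b top (array([176.27411168, 333.13451777]), np.int32(394)) (array([176.30886076, 332.97468354]), np.int32(395))
pack_b scene (array([228.96575342, 328.75342466]), np.int32(292)) (array([228.87820513, 328.7275641 ]), np.int32(312))
15.2 [ 0.63133419 -0.40706707  0.67245489]
```

View pics/fin.png

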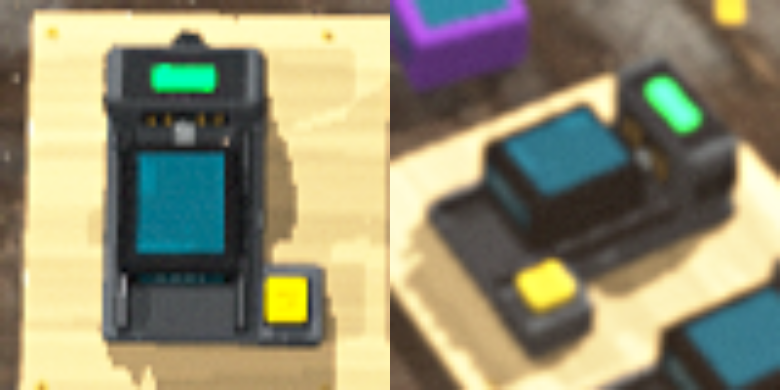

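The pictures show the pack about 17 mm out (x about -13 mm), flat and straight on its rails. The key is up again, at its starting pixels, and pack_b has not moved.

```bash
python3 -c "
from cell import env
print(env.job_done())"
```

```text
the job is handed in; nothing more can be done
None
```

The job is handed in: the green-lamp pack is released and rests flat on its rails about 17 mm out, its key is up again, the red-lamp pack has not moved, and the hand is clear.

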